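# Lay a standing plaster mould on its back against the bench stop

## Robot

A 7-joint arm with a two-finger parallel gripper is mounted at the origin on the work surface. World frame = base frame: x ahead of the robot, y to its left, z up, the work surface at z = 0. Lengths are in mm, angles in rad, forces in N, time in s.
With the tool pointing down it reaches from about 400 to 875 mm from the base axis. Payload 4.4 kg.
Tool frame: the origin (TCP) lies on the centre line of the jaws, within the pads' length; the fingertips stand 14 mm ahead of it and the grasp point (between the pads) lies 5 mm behind it (tips_ahead is the distance from the TCP to the fingertips, in mm); z points along the fingers, y is the line along which they close (so a half turn about z gives the same grasp; the last joint's range is limited). The gripper opens to 85 mm and grips with 20 to 120 N. Pads are 22 mm wide; open, the fingers measure 114 mm over their backs; the gripper's body (76 mm by 85 mm) begins 54 mm behind the grasp point. The pads swing forward as they close: fully open they stand 13 mm farther back than shut.
Start: joints at [1.259, 0.628, 0.038, 1.517, -0.027, 0.996, -0.02], TCP at [158.194, -630.47, 205.713] pointing down, gripper open.
Joint ranges: [-3.06, 3.06], [-0.37, 2.12], [-1.25, 1.32], [0.18, 2.47], [-1.1, 4.24], [0.23, 1.98], [-2.94, 2.94]. Speed limits (rad/s): [2.57, 2.57, 3.14, 3.14, 3.14, 3.14, 3.14].

## Interface

Orientations are given as [roll, pitch, yaw] about the fixed x, y, z axes, in that order (R = Rz(yaw) Ry(pitch) Rx(roll)).
In Python, from cell import * gives the robot as it stands.
- The arm moves only by the tool move_arm, never from a script. Its argument "rows" is text: rows parted by semicolons, each of 7 numbers parted by spaces: the shift along the tool's x, y, z scaled (see below), then the turn, a rotation vector about the tool's x, y, z scaled (see below), then the closure, from -1 (fully open) to 1 (shut). A call has 1 to 12 rows; each row is the pose to reach, as a shift and turn from the pose commanded when the call began, along the tool's axes at that moment; what a row does not reach only later rows make up. The controller multiplies each number of a shift by 0.3 m and each number of a turn by pi/2 rad. A row lasts 1/12 s, in which the tool goes at most 41.7 mm and 7.16 degrees, less where a joint would pass 70% of its speed; a pose out of reach is approached as far as the arm can. A call with a number of a shift or a turn outside -1 to 1 is refused whole. A call with a gripper value outside its range is refused whole. The fingers move at their own pace and stop on an object; the grip force is fixed at half the most. Time passes only in rows, so rows that repeat a pose let the fingers close. It gives the time, the measured TCP pose, the force, the opening and the grip force at its end, in the units of the state.
- read_state(): the state, without advancing time (a new reading comes with each control period).
- get_image(name): name is "scene" or "top" or "wrist"; returns a dict with "img" (420x560x3 uint8, red, green, blue), "vfov" (degrees; the focal length in pixels is half the picture's height over the tangent of half this angle, whatever the lens; pixels are square), "cx", "cy" (the principal point, pixels), "k1" (the pictures are not rectified: a ray, as slopes to the right and down, at radius r is drawn at 1 + k1 r^2 times it, then the intrinsics apply), "extrinsics" (4x4, takes a point from camera to world coordinates); the wrist camera has in their place "T_tool_cam" (4x4, takes a point from camera to tool coordinates, whose origin is the TCP and whose axes are the flange's). Camera axes: x right, y up, looking along -z (the intrinsics and any distortion apply to the point x, -y, -z); pixel columns grow to the right and rows downward; lengths in mm; the calibration is good to about 2 mm. A picture is of the moment at which its call begins: read the wrist's pose just before it. There is no depth.
- finish_job(): hands the job in; it is judged then, once.
The state is a dict: "clock": time; "qpos": joint angles; "qd": joint speeds; "tau": joint torques, N m; "eef_pos": TCP position; "tool_rot": TCP orientation; "force": force on the tool from outside, world axes, zero at the start; "torque": the same for the moment, N m; "width": finger opening in mm; "gripper_force": force on a finger pad.
Only numpy, scipy, OpenCV 4.12 (cv2) and the standard library are available. Lean on these libraries where they do the work, as an engineer would, in place of code of your own. Each camera call takes 0.05 s, during which the arm holds its last target. There are 200 camera calls.

## Task

The two-part plaster mould with the blue dot stands on end on the rubber-topped bench board. Push it over near its top so that it falls towards the wooden stop and lies on the board with the blue dot facing up, then push it along the board until its pour-hole end sits flat and square against the stop. Only push with the fingers: do not pick the mould up, and leave everything else on the table where it is.

Things in the scene. Friction and masses are not known exactly. Their poses are not given: they have to be found in the camera images.
- mould: White plaster mould 64 mm thick, 70 mm wide and 150 mm tall, about 0.65 kg, loose, with a seam, black rubber bands and a dark pour hole in its top end; starts upright on the board. Origin: centre of its underside as it stands; own z: up its length to the pour-hole end; own x: across the 64 mm. Its own -x face has the blue dot and looks away from the stop within 0.25 rad.
- mould_mark (a point): Centre of the blue dot (38 mm across), the middle of the mould's own -x face, 75 mm up it. A small blue tick on the top end marks the edge next to that face. When the mould lies with the dot up, this point is 84 mm above the table.
- mould_pour (a point): Centre of the mould's pour-hole end (its top end as it stands).
- mould_center (a point): Middle of the mould's solid block. Pushed near the top, the mould tips about its far bottom edge, passes its balance point at about 0.4 rad of lean and then falls by itself; pushed low down it slides. Friction with the rubber is high.
- bench_hook: Fixed board, 440 mm long (own x), 160 mm wide (own y), rubber top 20 mm above the table. Origin: centre of its underside. Across its own +x end stands a pale wooden stop, 25 mm thick, its top 60 mm above the table, its working face at own x = 195 mm. The stop end points to the robot's left (+y) within 0.45 rad.
- plain_mould: A second mould, the same size but with no dot, standing on the table. Origin: centre of its underside. Leave alone.
- bust: Small white plaster bust, 76 mm across, 142 mm tall, origin at the centre of its underside. Leave alone.
- tin: Red-labelled tin, 72 mm across, 100 mm tall, origin at the centre of its underside. Leave alone.
- cup: Yellow plastic cup, 72 mm across, 85 mm tall, origin at the centre of its underside. Leave alone.
- mallet: Rubber-headed mallet lying on the table at the robot's left. Leave alone.
- spatula: Dark-handled spatula lying on the table at the robot's right. Leave alone.
- tape: Roll of yellow tape lying flat, 90 mm across, 25 mm tall. Leave alone.
There are look-alikes about, which are no part of the job. What is shaped like the mould but purple is not meant.

How it is judged:
By the outcome, as a careful person would: the job done as asked, in the order asked, and still so for the second after the job is handed in, with the robot touching nothing.
It also fails if it takes over 54 s, if anything falls off the work surface, if the arm or the gripper's body presses on something with over 40 N, if the wrist force passes 120 N, or if a joint passes its speed limit or range.

## Working session

There is one attempt and no reset: what is moved stays moved. The work goes in short steps, Python scripts to look and compute and a tool call to move; the robot and the scene stay as the last step left them, time stands still between calls to the robot, and variables do not carry over. Pictures are saved under pics/ and viewed, at most 10 in all, crops included, and the job is handed in when it is done.

Besides the shell and the picture viewer there is one more tool, called after "Request:" as a command line: name --argument value ..., lists and objects as JSON in quotes. move_arm: Moves the arm, as the interface text tells. Its arguments: {"type":"object","properties":{"rows":{"type":"string"}},"required":["rows"]}

```bash
mkdir -p pics; cat > h.py <<'E'
from cell import *
import numpy as np, cv2, pickle
def snap(n,f):
    d=get_image(n); cv2.imwrite(f'pics/{f}.png',d['img'][:,:,::-1]); pickle.dump(d,open(f'pics/{f}.pkl','wb')); return d
def K(d):
    f=210/np.tan(np.radians(d['vfov'])/2); return f
def proj(d,P,T=None):
    T=d['extrinsics'] if T is None else T
    p=(np.c_[np.atleast_2d(P),np.ones(len(np.atleast_2d(P)))]@np.linalg.inv(T).T)[:,:3]
    s=np.c_[p[:,0]/-p[:,2],-p[:,1]/-p[:,2]]; r2=(s**2).sum(1,keepdims=True)
    return s*(1+d['k1']*r2)*K(d)+[d['cx'],d['cy']]
def ray(d,uv,T=None):
    T=np.array(d['extrinsics'] if T is None else T)
    q=(np.atleast_2d(uv)-[d['cx'],d['cy']])/K(d); s=q.copy()
    for _ in range(20): s=q/(1+d['k1']*(s**2).sum(1,keepdims=True))
    return T[:3,3],np.c_[s[:,0],-s[:,1],-np.ones(len(s))]@T[:3,:3].T
def onz(d,uv,z,T=None):
    o,v=ray(d,uv,T); return o+v*((z-o[2])/v[:,2])[:,None]
E
python3 - <<'E'
from h import *
a=snap('scene','s0');b=snap('top','t0')
for d in(a,b): print(d['vfov'],d['k1'],np.round(d['extrinsics'],3).tolist())
cv2.imwrite('pics/both.png',cv2.resize(np.vstack([a['img'],b['img']])[:,:,::-1],(400,600)))
for f in('s0','t0'): cv2.imwrite(f'pics/{f}b.png',cv2.resize(cv2.imread(f'pics/{f}.png'),(800,600),interpolation=cv2.INTER_CUBIC))
print(read_state())
E
```

```text
56.47258804411016 -0.11545859965290449 [[0.818, -0.478, 0.321, 904.317], [0.575, 0.665, -0.476, -481.06], [0.014, 0.574, 0.819, 1008.932], [0.0, 0.0, 0.0, 1.0]]
47.185331806706735 -0.14558352495548066 [[0.02, 0.994, -0.105, 430.419], [-1.0, 0.021, 0.01, 59.808], [0.012, 0.105, 0.994, 1434.5], [0.0, 0.0, 0.0, 1.0]]
{'clock': 0.1, 'qpos': array([ 1.25922412,  0.62926951,  0.03844724,  1.518287  , -0.02699412,
        0.99627369, -0.02003044]), 'qd': array([ 0.00035261, -0.00184308,  0.00052588, -0.00255857,  0.00040227,
       -0.00014263,  0.00147145]), 'tau': array([ 3.61172366e-03, -5.64528716e+01,  1.23097122e+00, -1.93971097e+01,
        1.13815820e-02,  5.47592615e-03, -2.17650324e-05]), 'eef_pos': array([ 158.02624521, -629.87175745,  204.86475328]), 'tool_rot': array([-3.13987334e+00,  2.48985257e-05,  2.45742562e-01]), 'force': array([ 0.0962587 , -0.53628625,  0.6112519 ]), 'torque': array([ 0.0586358 ,  0.00877672, -0.00618644]), 'gripper_force': 0.0, 'width': 85.78230601582719}
```

View pics/s0b.png

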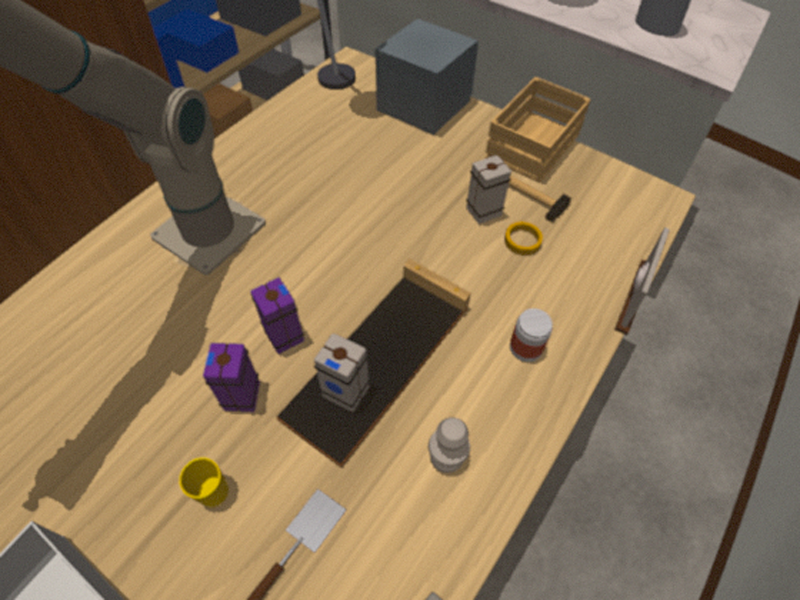

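View pics/t0b.png

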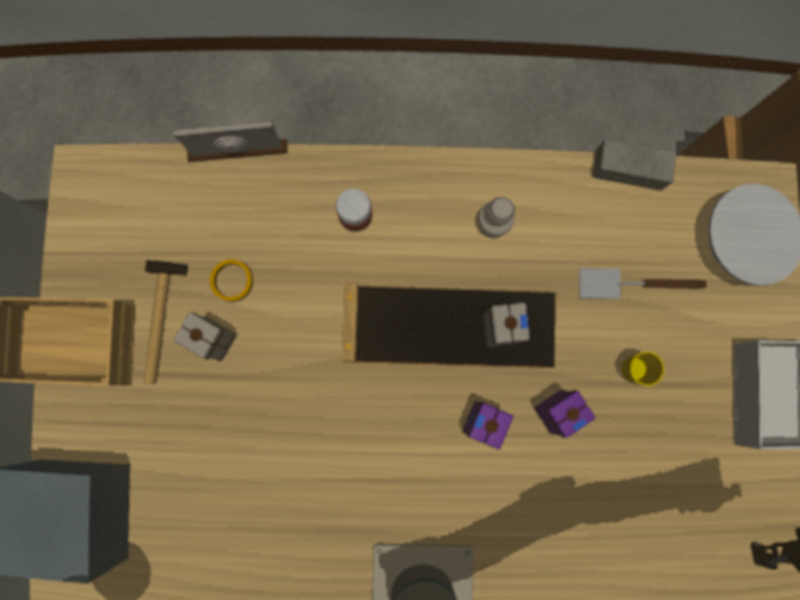

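The scene view shows the dotted white mould at about (343,372), with the stop at (435,283). In the top view the board spans (345..555, 285..367), the mould top is at (511,323), and the stop is at (350,322). I'll enlarge both for corner positions.

```bash
python3 - <<'E'
import cv2,numpy as np
t=cv2.imread('pics/t0.png')[185:275,230:400]; s=cv2.imread('pics/s0.png')[170:330,180:340]
cv2.imwrite('pics/tc.png',cv2.resize(t,None,fx=4.7,fy=4.7,interpolation=cv2.INTER_CUBIC))
cv2.imwrite('pics/sc.png',cv2.resize(s,None,fx=3.75,fy=3.75,interpolation=cv2.INTER_CUBIC))
E
```

```text
(no output)
```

View pics/tc.png

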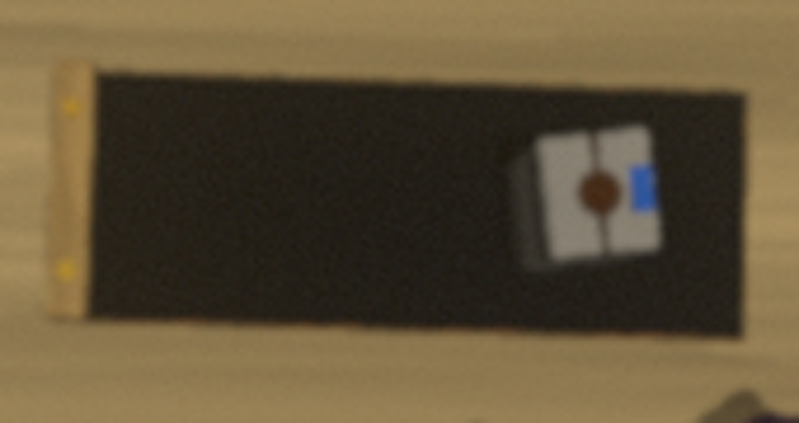

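View pics/sc.png

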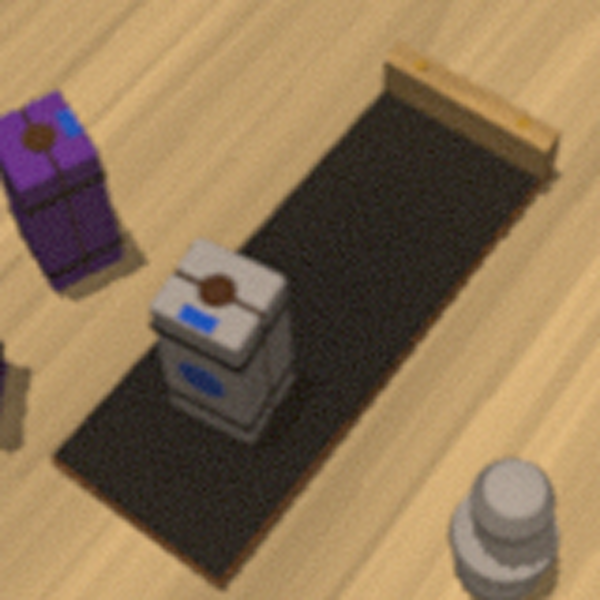

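```bash
cat > m.py <<'E'
from h import *
t=pickle.load(open('pics/t0.pkl','rb'));s=pickle.load(open('pics/s0.pkl','rb'))
T=lambda a:np.array(a)/4.7+[230,185]-.4
S=lambda a:np.array(a)/3.75+[180,170]-.37
def tri(ut,us):
    o1,v1=ray(t,ut);o2,v2=ray(s,us);A=np.c_[v1[0],-v2[0]];k=np.linalg.lstsq(A,o2-o1,rcond=None)[0]
    p,q=o1+k[0]*v1[0],o2+k[1]*v2[0];return np.round((p+q)/2,1),round(np.linalg.norm(p-q),1)
print('hole',tri(T([599,193]),S([217,290])))
print('tick',tri(T([643,189]),S([198,319])))
print('far board corners',tri(T([746,94]),S([222,580])),tri(T([742,337]),S([57,457])))
print('stop outer',tri(T([52,65]),S([557,134])),tri(T([47,318]),S([395,42])))
c=onz(t,T([[538,138],[650,126],[661,250],[552,262]]),170);print(np.round(c,1),c.mean(0))
c=onz(t,T([[746,94],[742,337],]),20);print(np.round(c,1))
c=onz(t,T([[95,67],[90,318]]),60);print('stop work',np.round(c,1))
print('dot',tri(T([643,189]),S([201,380])),onz(s,S([201,380]),95))
E
python3 m.py
```

```text
hole (array([ 550.7, -149. ,  170. ]), np.float64(1.9))
tick (array([ 553.9, -173.6,  170.4]), np.float64(3.2))
far board corners (array([ 631.8, -267.8,   17.3]), np.float64(5.4)) (array([ 476.7, -265.6,   14.2]), np.float64(5.0))
stop outer (array([633.8, 170.3,  51.5]), np.float64(0.2)) (array([476.8, 167.9,  58.4]), np.float64(1.2))
[[ 580.5 -114.8  170. ]
 [ 588.8 -178.7  170. ]
 [ 518.4 -185.1  170. ]
 [ 510.5 -123.2  170. ]] [ 549.542241   -150.46752282  170.        ]
[[ 629.5 -269.    20. ]
 [ 474.8 -266.2   20. ]]
stop work [[631.7 143.1  60. ]
 [477.7 142.   60. ]]
dot (array([ 559.6, -185.6,  107.9]), np.float64(2.1)) [[ 555.42461766 -180.58898207   95.        ]]
```

```bash
cat > g.py <<'E'
import sys
from h import *
from scipy.spatial.transform import Rotation as R
# usage: g.py x y z yaw ...  -> numbers for each target from the present pose (tool pointing down)
st=read_state(); p=st['eef_pos'];r=R.from_euler('xyz',st['tool_rot'])
print(round(st['clock'],2),np.round(p,1),np.round(st['tool_rot'],3),np.round(st['force'],1),round(st['width'],1))
a=list(map(float,sys.argv[1:]))
for i in range(0,len(a),4):
    q=R.from_euler('xyz',[np.pi,0,a[i+3]])
    print(np.round(r.inv().apply(np.array(a[i:i+3])-p)/300,4),np.round((r.inv()*q).as_rotvec()/(np.pi/2),4))
E
python3 g.py 360 -430 225 0.95
```

```text
0.1 [ 158.  -629.9  204.9] [-3.14   0.     0.246] [ 0.1 -0.5  0.6] 85.8
[ 0.8151 -0.4826 -0.0663] [-1.100e-03 -4.000e-04 -4.483e-01]
```

Request:
move_arm --rows "0.1 -0.06 -0.03 0 0 -0.06 0.2; 0.2 -0.12 -0.06 0 0 -0.12 0.2; 0.32 -0.19 -0.066 0 0 -0.18 0.2; 0.43 -0.26 -0.066 0 0 -0.24 0.2; 0.54 -0.32 -0.066 0 0 -0.3 0.2; 0.65 -0.39 -0.066 0 0 -0.36 0.2; 0.76 -0.45 -0.066 0 0 -0.42 0.2; 0.81 -0.48 -0.066 0 0 -0.45 0.2; 0.81 -0.48 -0.066 0 0 -0.45 0.2"

```text
clock: 0.85
eef_pos: [363.4, -427.0, 225.5]
tool_rot: [3.141, -0.004, 0.963]
force: [0.5, -0.6, 0.9]
width: 34.1
gripper_force: 0.0
```

```bash
python3 g.py 560 -235 225 1.696
```

```text
0.85 [ 363.4 -427.   225.5] [ 3.141 -0.004  0.963] [ 0.5 -0.6  0.9] 34.1
[0.8998 0.1722 0.0049] [ 0.0011 -0.0021 -0.4669]
```

Request:
move_arm --rows "0.1 0.02 0 0 0 -0.06 0.2; 0.2 0.04 0 0 0 -0.12 0.2; 0.32 0.06 0 0 0 -0.18 0.2; 0.43 0.08 0 0 0 -0.24 0.2; 0.54 0.1 0 0 0 -0.3 0.2; 0.65 0.125 0 0 0 -0.36 0.2; 0.76 0.145 0 0 0 -0.42 0.2; 0.86 0.165 0 0 0 -0.47 0.2; 0.9 0.17 0 0 0 -0.47 0.2; 0.9 0.17 0 0 0 -0.47 0.2; 0.9 0.17 0 0 0 -0.47 0.2"

```text
clock: 1.77
eef_pos: [555.9, -242.5, 224.9]
tool_rot: [-3.14, 0.001, 1.689]
force: [-0.6, 0.3, 0.1]
width: 34.3
gripper_force: 0.0
```

```bash
python3 - <<'E'
from h import *
from scipy.spatial.transform import Rotation as R
st=read_state(); d=snap('wrist','w1'); pickle.dump(st,open('pics/w1s.pkl','wb'))
cv2.imwrite('pics/w1b.png',cv2.resize(cv2.imread('pics/w1.png'),(800,600)))
E
python3 g.py 560 -225 166 1.696 553 -182 166 1.696 543 -110 166 1.696
```

```text
1.82 [ 555.2 -243.6  225. ] [-3.139e+00  1.000e-03  1.687e+00] [-1.4  0.3  0.4] 33.9
[0.06   0.0236 0.1965] [-0.0015  0.0008 -0.0055]
[0.2051 0.017  0.1963] [-0.0015  0.0008 -0.0055]
[0.4473 0.0118 0.196 ] [-0.0015  0.0008 -0.0055]
```

View pics/w1b.png

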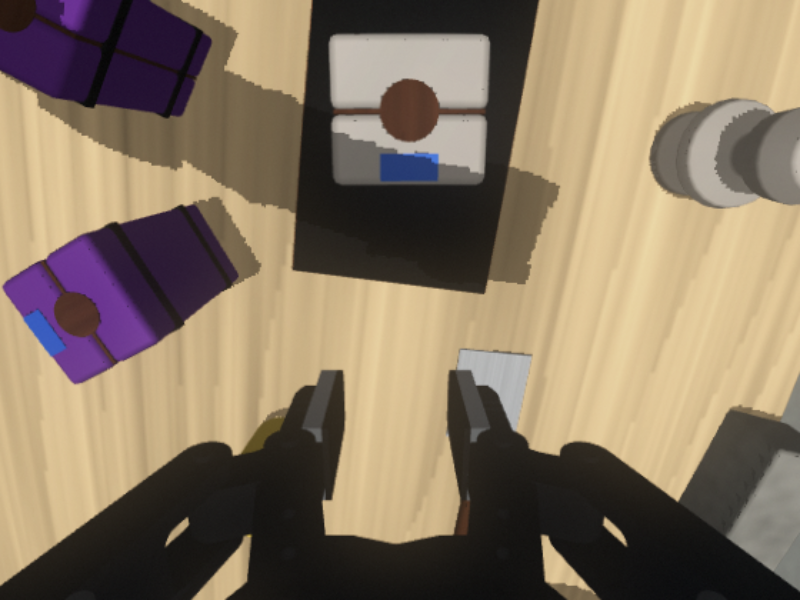

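The wrist view shows the mould's dot-side edge (332–486, 183) level with the fingers and the tick at (409,167), so the tool is square to the face and about 6 mm off centre. I'll go down and start the push.

Request:
move_arm --rows "0.02 0.01 0.08 0 0 -0.005 0.2; 0.04 0.02 0.16 0 0 -0.005 0.2; 0.06 0.022 0.196 0 0 -0.005 0.2; 0.09 0.022 0.196 0 0 -0.005 0.2; 0.12 0.02 0.196 0 0 -0.005 0.2; 0.14 0.02 0.196 0 0 -0.005 0.2; 0.155 0.02 0.196 0 0 -0.005 0.2; 0.17 0.02 0.196 0 0 -0.005 0.2; 0.185 0.02 0.196 0 0 -0.005 0.2; 0.2 0.02 0.196 0 0 -0.005 0.2; 0.215 0.02 0.196 0 0 -0.005 0.2; 0.23 0.02 0.196 0 0 -0.005 0.2"

```text
clock: 2.82
eef_pos: [554.6, -171.7, 166.9]
tool_rot: [3.141, 0.0, 1.699]
force: [-0.2, -0.2, 0.1]
width: 34.1
gripper_force: 0.0
```

```bash
python3 - <<'E'
from h import *
snap('wrist','w2'); snap('scene','s2')
s=cv2.imread('pics/s2.png')[140:350,160:370]
cv2.imwrite('pics/c2.png',cv2.resize(np.hstack([s,cv2.resize(cv2.imread('pics/w2.png'),(280,210))]),None,fx=1.6,fy=1.6))
E
python3 g.py 543 -110 166 1.696
```

```text
2.92 [ 554.6 -170.8  166.8] [ 3.141e+00 -1.000e-03  1.700e+00] [-0.5  0.6  0.5] 34.2
[ 0.206  -0.0122  0.0028] [ 0.0001 -0.0003  0.0026]
```

View pics/c2.png

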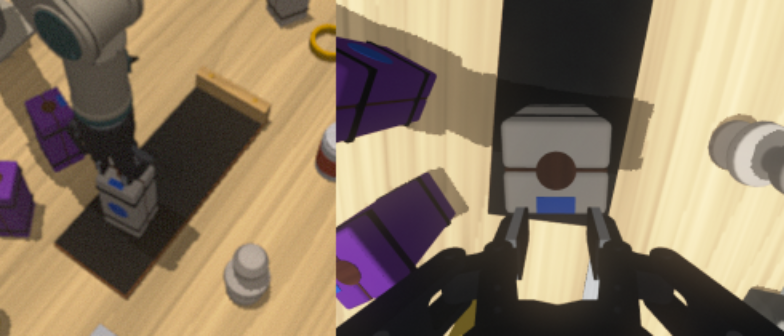

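The fingers, centred on the mould, are at its tick edge and contact is just starting. I'll continue the push.

Request:
move_arm --rows "0.018 0 0 0 0 0 0.2; 0.036 0 0 0 0 0 0.2; 0.054 0 0 0 0 0 0.2; 0.072 0 0 0 0 0 0.2; 0.09 0 0 0 0 0 0.2; 0.108 0 0 0 0 0 0.2; 0.126 0 0 0 0 0 0.2; 0.144 0 0 0 0 0 0.2; 0.162 0 0 0 0 0 0.2; 0.18 0 0 0 0 0 0.2; 0.19 0 0 0 0 0 0.2; 0.2 0 0 0 0 0 0.2"

```text
clock: 3.92
eef_pos: [546.9, -112.0, 166.8]
tool_rot: [3.141, 0.0, 1.699]
force: [0.1, -0.2, -0.6]
width: 34.4
gripper_force: 0.0
```

```bash
python3 - <<'E'
from h import *
snap('wrist','w3'); snap('top','t3'); snap('scene','s3')
s=cv2.imread('pics/s3.png')[140:350,160:370]
t=cv2.imread('pics/t3.png')[185:290,230:400]
r=np.hstack([cv2.resize(s,(315,315)),cv2.resize(cv2.imread('pics/w3.png'),(420,315))])
cv2.imwrite('pics/c3.png',np.vstack([r,cv2.resize(t,(735,285))[:,:735]]))
E
python3 g.py
```

```text
4.07 [ 546.9 -112.4  166.7] [3.142 0.    1.699] [-0.1 -0.3 -1.6] 34.5
```

View pics/c3.png

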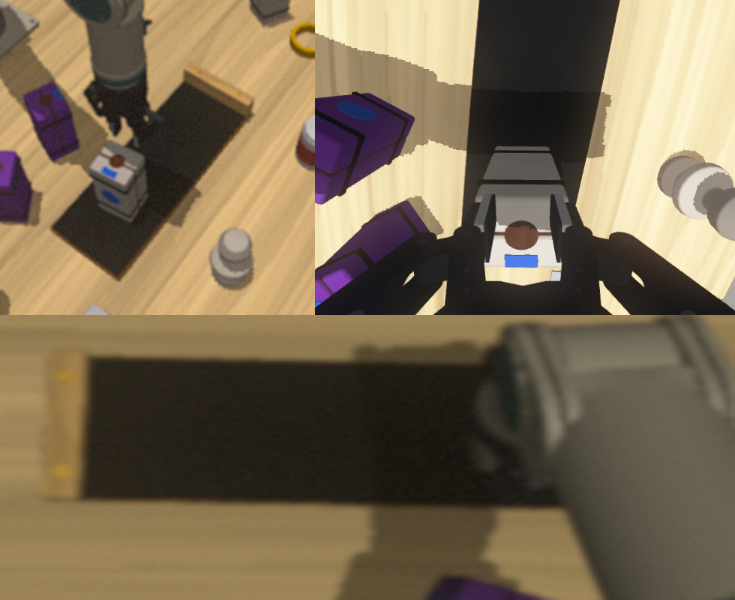

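The scene view shows the mould still upright at about (118,180), with the fingers past it: they went over the top without touching. I'll check heights with the wrist camera and see where the fingertips really are.

```bash
python3 - <<'E'
from h import *
from scipy.spatial.transform import Rotation as R
def TW(d,p,r):
    M=np.eye(4);M[:3,:3]=R.from_euler('xyz',r).as_matrix();M[:3,3]=p;return M@d['T_tool_cam']
L=lambda n:pickle.load(open(f'pics/{n}.pkl','rb'))
w1,w2,w3=L('w1'),L('w2'),L('w3')
print(np.round(w1['T_tool_cam'],2).tolist(),w1['vfov'])
s1=L('w1s');T1=TW(w1,s1['eef_pos'],s1['tool_rot'])
T2=TW(w2,[554.6,-171,166.8],[3.141,0,1.7]);T3=TW(w3,[546.9,-112.3,166.7],[3.1415,0,1.699])
u1=np.array([409,110])/800*560
u2=np.array([(556-336)/1.6*2,171/1.6*2])   
u3=np.array([(521-315)/.75,235/.75])
for a,Ta,ua,b,Tb,ub in((w1,T1,u1,w2,T2,u2),(w1,T1,u1,w3,T3,u3),(w2,T2,u2,w3,T3,u3)):
    o1,v1=ray(a,ua,Ta);o2,v2=ray(b,ub,Tb);A=np.c_[v1[0],-v2[0]];k=np.linalg.lstsq(A,o2-o1,rcond=None)[0]
    p,q=o1+k[0]*v1[0],o2+k[1]*v2[0];print(p,q)
for z in(0,7,14,20,30): print(z,proj(w1,[[0,28,z],[0,-28,z]],w1['T_tool_cam']).round())
st=read_state();print(st)
E
```

```text
[[0.0, 0.95, 0.3, 77.77], [1.0, -0.0, 0.0, 0.64], [0.0, 0.3, -0.95, -168.36], [0.0, 0.0, 0.0, 1.0]] 64.01546958319538
[ 550.9624427  -146.93942073  169.1960508 ] [ 551.16709486 -146.92832771  169.19995113]
[ 550.94318867 -147.0456689   170.50850035] [ 550.84674124 -147.05401891  170.50640947]
[ 551.06879332 -146.06414569  171.90003792] [ 550.73435906 -146.1051475   171.90098516]
0 [[327. 255.]
 [225. 255.]]
7 [[325. 249.]
 [226. 249.]]
14 [[323. 245.]
 [228. 244.]]
20 [[322. 241.]
 [229. 241.]]
30 [[320. 235.]
 [232. 235.]]
{'clock': 4.0667, 'qpos': array([ 0.39060503,  0.56512836, -0.36181522,  1.8125092 ,  0.26456096,
        0.81145283,  0.02510224]), 'qd': array([ 0.00702282,  0.00239618,  0.00648307, -0.00295257,  0.00344801,
        0.00100498,  0.0012119 ]), 'tau': array([-3.33476141e-01, -4.88809705e+01, -3.84732932e+00, -1.60877073e+01,
       -2.82245624e-02, -1.76280919e-03, -1.65673380e-02]), 'eef_pos': array([ 546.92271514, -112.35834985,  166.72746528]), 'tool_rot': array([3.14158959e+00, 9.59202739e-05, 1.69904643e+00]), 'force': array([-0.13289973, -0.27219335, -1.61090726]), 'torque': array([-0.01113722,  0.05463242, -0.01600303]), 'gripper_force': 0.0, 'width': 34.450467709357426}
```

The mould hasn't moved: its hole is still at (551,-147,170). In the wrist view the real fingertips are about 20 mm behind the TCP, not ahead of it, so they passed over the top. I'll lift, back off and go in lower.

```bash
python3 g.py 547 -113 192 1.696 561 -228 192 1.696 561 -228 130 1.696
```

```text
4.07 [ 546.9 -112.4  166.7] [3.142 0.    1.699] [-0.1 -0.3 -1.6] 34.5
[-0.0022 -0.     -0.0842] [0.     0.0001 0.0019]
[-0.3883 -0.0028 -0.0842] [0.     0.0001 0.0019]
[-0.3883 -0.0028  0.1225] [0.     0.0001 0.0019]
```

Request:
move_arm --rows "0 0 -0.05 0 0 0 0.2; -0.02 0 -0.085 0 0 0 0.2; -0.1 0 -0.085 0 0 0 0.2; -0.2 0 -0.085 0 0 0 0.2; -0.3 0 -0.085 0 0 0 0.2; -0.38 0 -0.085 0 0 0 0.2; -0.39 0 -0.06 0 0 0 0.2; -0.39 0 0.03 0 0 0 0.2; -0.39 0 0.1 0 0 0 0.2; -0.39 0 0.122 0 0 0 0.2; -0.39 0 0.122 0 0 0 0.2"

```text
clock: 4.98
eef_pos: [560.2, -227.9, 128.1]
tool_rot: [-3.138, -0.002, 1.699]
force: [-0.1, 0.1, 0.7]
width: 34.3
gripper_force: 0.0
```

```bash
python3 g.py 556 -190 130 1.696 545 -110 130 1.696
```

```text
4.98 [ 560.2 -227.9  128.1] [-3.138e+00 -2.000e-03  1.699e+00] [-0.1  0.1  0.7] 34.3
[ 0.127   0.0021 -0.006 ] [-0.0025 -0.0014  0.0019]
[ 3.961e-01 -2.000e-04 -5.400e-03] [-0.0025 -0.0014  0.0019]
```

Push forward again, slow through contact.

Request:
move_arm --rows "0.03 0 0 0 0 0 0.2; 0.06 0 0 0 0 0 0.2; 0.09 0 0 0 0 0 0.2; 0.105 0 0 0 0 0 0.2; 0.12 0 0 0 0 0 0.2; 0.135 0 0 0 0 0 0.2; 0.15 0 0 0 0 0 0.2; 0.165 0 0 0 0 0 0.2; 0.18 0 0 0 0 0 0.2; 0.195 0 0 0 0 0 0.2"

```text
clock: 5.82
eef_pos: [554.5, -170.3, 130.2]
tool_rot: [3.141, 0.0, 1.698]
force: [0.5, -1.3, 1.7]
width: 34.2
gripper_force: 0.9
```

```bash
python3 - <<'E'
from h import *
snap('wrist','w4'); snap('scene','s4')
s=cv2.imread('pics/s4.png')[140:350,160:370]
cv2.imwrite('pics/c4.png',np.hstack([cv2.resize(s,(320,320)),cv2.resize(cv2.imread('pics/w4.png'),(427,320))]))
E
python3 g.py
```

```text
5.92 [ 554.2 -169.1  130. ] [-3.141e+00 -1.000e-03  1.700e+00] [ 0.1 -1.6  0.7] 34.7
```

View pics/c4.png

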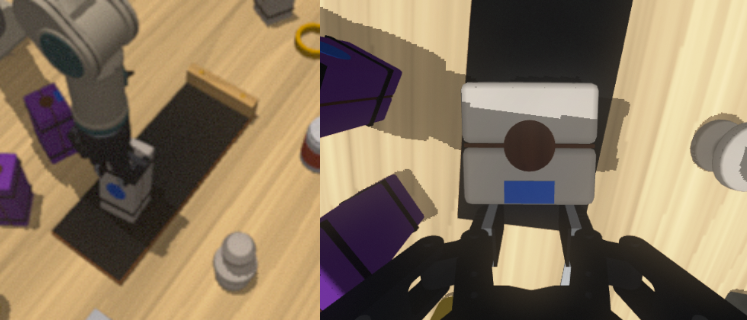

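Contact is made and the mould leans (top edge closer, hole at (529,146)), with about 1.6 N on the fingers. I'll carry it past balance.

Request:
move_arm --rows "0.018 0 0 0 0 0 0.2; 0.036 0 0 0 0 0 0.2; 0.054 0 0 0 0 0 0.2; 0.072 0 0 0 0 0 0.2; 0.09 0 0 0 0 0 0.2; 0.108 0 0 0 0 0 0.2; 0.126 0 0 0 0 0 0.2; 0.14 0 0 0 0 0 0.2; 0.155 0 0 0 0 0 0.2; 0.165 0 0 0 0 0 0.2; 0.165 0 0 0 0 0 0.2; 0.165 0 0 0 0 0 0.2"

```text
clock: 6.92
eef_pos: [548.1, -121.3, 130.1]
tool_rot: [3.142, 0.0, 1.699]
force: [0.7, -0.0, -0.1]
width: 34.2
gripper_force: 0.0
```

```bash
python3 - <<'E'
from h import *
snap('wrist','w5'); snap('scene','s5')
s=cv2.imread('pics/s5.png')[140:350,160:370]
cv2.imwrite('pics/c5.png',np.hstack([cv2.resize(s,(320,320)),cv2.resize(cv2.imread('pics/w5.png'),(427,320))]))
E
python3 g.py 552 -190 130 1.696 552 -190 56 1.65
```

```text
7.02 [ 548.1 -121.8  130.1] [3.142 0.    1.698] [ 0.3 -0.6  0.4] 34.4
[-0.2273 -0.016   0.0005] [0.     0.0002 0.0014]
[-0.2272 -0.016   0.2471] [0.     0.0002 0.0307]
```

View pics/c5.png

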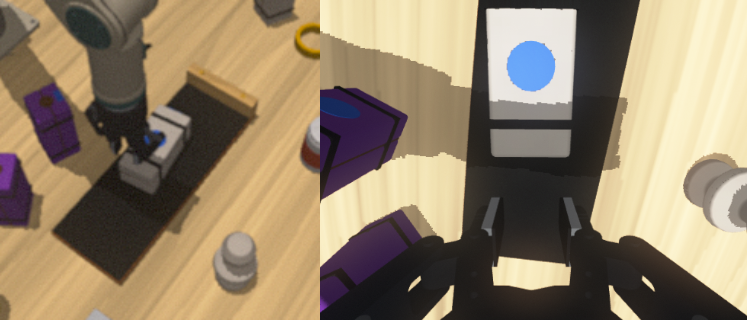

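The mould lies dot-up, dot at (531,66) and tail edge at (490–570, 157) in the wrist crop, and the fingers are clear of it. Next I'll locate the lying mould.

```bash
cat >> h.py <<'E'
from scipy.spatial.transform import Rotation as R
def TW(d,st):
    M=np.eye(4);M[:3,:3]=R.from_euler('xyz',st['tool_rot']).as_matrix();M[:3,3]=st['eef_pos'];return M@d['T_tool_cam']
E
python3 - <<'E'
from h import *
d=pickle.load(open('pics/w5.pkl','rb'));st=read_state()
k=560/427
uv=(np.array([[531,66],[487,10],[577,10],[570,157],[490,157]])-[320,0])*k
T=TW(d,st);print(onz(d,uv,84,T).round(1))
# blue blob / bright blob
im=d['img'].astype(int);b=(im[...,2]-im[...,0]>60)&(im[...,2]>120)
v,u=np.nonzero(b[:180]);print('dot',u.mean(),v.mean(),onz(d,[[u.mean(),v.mean()]],84,T))
E
```

```text
[[ 537.2  -33.1   84. ]
 [ 499.1    2.9   84. ]
 [ 566.5   11.6   84. ]
 [ 580.7 -103.3   84. ]
 [ 511.3 -112.2   84. ]]
dot 275.37024642531185 86.51627623973228 [[536.4352962  -33.19606492  84.        ]]
```

Request:
move_arm --rows "-0.08 0 0 0 0 0 0.2; -0.17 0 0 0 0 0 0.2; -0.2 0 0.03 0 0 0 0.2; -0.2 0 0.12 0 0 0 0.2; -0.2 0 0.2 0 0 0 0.2; -0.2 0 0.27 0 0 0 0.2; -0.2 0 0.3 0 0 0 0.2; -0.2 0 0.3 0 0 0 0.2"

```text
clock: 7.68
eef_pos: [553.8, -180.5, 37.8]
tool_rot: [-3.137, -0.002, 1.699]
force: [0.2, 0.0, -0.1]
width: 34.1
gripper_force: 0.0
```

```bash
python3 g.py 548.5 -130 40 1.698 548 -120 40 1.698 545.5 -90 40 1.66  543.5 -60 40 1.62 543 -30 40 1.585 542.5 -25 40 1.565
```

```text
7.68 [ 553.8 -180.5   37.8] [-3.137e+00 -2.000e-03  1.699e+00] [ 0.2  0.  -0.1] 34.1
[ 0.1691  0.0039 -0.0071] [-0.0027 -0.0012  0.0004]
[ 0.2023  0.0065 -0.007 ] [-0.0027 -0.0012  0.0004]
[ 0.3026  0.011  -0.0069] [-0.0028 -0.0011  0.0246]
[ 0.4026  0.0171 -0.0067] [-0.0028 -0.0011  0.05  ]
[ 0.502   0.0282 -0.0066] [-0.0028 -0.001   0.0723]
[ 0.5188  0.0287 -0.0065] [-0.0028 -0.001   0.0851]
```

Request:
move_arm --rows "0.05 0 0 0 0 0 0.2; 0.1 0 0 0 0 0 0.2; 0.14 0.002 0 0 0 0 0.2; 0.165 0.004 0 0 0 0 0.2; 0.185 0.005 0 0 0 0 0.2; 0.2 0.006 0 0 0 0 0.2; 0.215 0.006 0 0 0 0 0.2; 0.23 0.007 0 0 0 0.003 0.2; 0.245 0.008 0 0 0 0.006 0.2; 0.26 0.009 0 0 0 0.01 0.2"

```text
clock: 8.52
eef_pos: [548.6, -106.8, 40.6]
tool_rot: [3.142, 0.004, 1.68]
force: [-0.4, -5.9, 4.4]
width: 34.4
gripper_force: 3.2
```

```bash
cat > dot.py <<'E'
from h import *
st=read_state();d=get_image('wrist');T=TW(d,st)
pickle.dump((d,st),open('pics/last.pkl','wb'))
im=d['img'].astype(int);b=((im[...,2]-im[...,0]>60)&(im[...,2]>120)).astype(np.uint8)
n,l,s,c=cv2.connectedComponentsWithStats(b)
for i in range(1,n):
    if s[i,4]>200: print('dot',s[i],onz(d,[c[i]],84,T).round(1))
E
python3 dot.py; python3 g.py 545.5 -90 40 1.66  543.5 -60 40 1.62 543 -30 40 1.585 542.5 -20 40 1.565
```

```text
dot [ 213   16  110  116 9970] [[536.3 -18.7  84. ]]
8.57 [ 548.6 -105.2   40.6] [3.141e+00 3.000e-03 1.681e+00] [-0.7 -4.8  2.7] 33.9
[ 0.0516 -0.0048  0.0019] [0.0001 0.0019 0.0134]
[ 0.1518 -0.0004  0.0016] [0.0002 0.0019 0.0388]
[0.2513 0.009  0.0014] [0.0002 0.0019 0.0611]
[0.2847 0.011  0.0013] [0.0002 0.0019 0.0738]
```

Request:
move_arm --rows "0.018 -0.001 0 0 0 0.005 0.2; 0.038 -0.002 0 0 0 0.01 0.2; 0.058 -0.002 0 0 0 0.016 0.2; 0.078 -0.001 0 0 0 0.022 0.2; 0.098 0 0 0 0 0.028 0.2; 0.118 0 0 0 0 0.034 0.2; 0.138 0.001 0 0 0 0.04 0.2; 0.158 0.002 0 0 0 0.046 0.2; 0.178 0.003 0 0 0 0.052 0.2; 0.198 0.005 0 0 0 0.058 0.2; 0.218 0.007 0 0 0 0.065 0.2; 0.235 0.008 0 0 0 0.07 0.2"

```text
clock: 9.57
eef_pos: [542.8, -36.2, 40.6]
tool_rot: [-3.141, 0.004, 1.57]
force: [-0.4, -6.7, 5.1]
width: 33.9
gripper_force: 3.7
```

```bash
python3 dot.py; python3 g.py 543 -15 40 1.565
```

```text
dot [ 213   16  110  116 9973] [[540.1  52.7  84. ]]
9.62 [542.8 -34.4  40.6] [-3.141e+00  2.000e-03  1.571e+00] [-0.3 -3.9  2.9] 34.2
[0.0647 0.0005 0.0017] [-0.0001  0.0015  0.0038]
```

Request:
move_arm --rows "0.01 0 0 0 0 0.001 0.2; 0.02 0 0 0 0 0.002 0.2; 0.03 0 0 0 0 0.003 0.2; 0.038 0 0 0 0 0.004 0.2; 0.046 0 0 0 0 0.004 0.2"

```text
clock: 10.03
eef_pos: [543.0, -22.4, 40.5]
tool_rot: [-3.142, 0.003, 1.564]
force: [-1.2, -7.3, 4.9]
width: 34.2
gripper_force: 3.6
```

```bash
python3 dot.py; python3 g.py 543 -15 40 1.565
```

```text
dot [ 213   16  110  116 9977] [[540.9  66.6  84. ]]
10.08 [543.  -21.5  40.5] [3.141e+00 3.000e-03 1.565e+00] [-0.6 -5.6  4.1] 34.5
[ 0.0218 -0.0002  0.0016] [ 0.0001  0.0018 -0.0001]
```

Request:
move_arm --rows "0.005 0 0 0 0 0 0.2; 0.01 0 0 0 0 0 0.2; 0.015 0 0 0 0 0 0.2; 0.02 0 0 0 0 0 0.2"

```text
clock: 10.42
eef_pos: [543.1, -16.5, 40.5]
tool_rot: [3.141, 0.003, 1.564]
force: [-0.1, -7.0, 4.0]
width: 33.9
gripper_force: 3.6
```

```bash
python3 dot.py; python3 g.py 543 -15 40 1.565
```

```text
dot [ 213   16  110  116 9978] [[541.   72.5  84. ]]
10.47 [543.1 -15.9  40.5] [3.141e+00 3.000e-03 1.565e+00] [-0.8 -5.6  2.5] 34.3
[ 0.0029 -0.0004  0.0016] [ 0.0001  0.0019 -0.0003]
```

Not there yet (force is still sliding level), so I'll go on in 1.5 mm steps.

Request:
move_arm --rows "0.005 0 0 0 0 0 0.2; 0.01 0 0 0 0 0 0.2"

```text
clock: 10.63
eef_pos: [543.1, -14.6, 40.5]
tool_rot: [-3.142, 0.005, 1.564]
force: [0.2, -12.5, 4.0]
width: 34.0
gripper_force: 5.9
```

Request:
move_arm --rows "0.005 0 0 0 0 0 0.2; 0.01 0 0 0 0 0 0.2"

```text
clock: 10.8
eef_pos: [542.9, -14.6, 40.5]
tool_rot: [-3.141, 0.008, 1.562]
force: [0.6, -17.7, 6.0]
width: 34.3
gripper_force: 8.8
```

Request:
move_arm --rows "0.005 0 0 0 0 0 0.2; 0.01 0 0 0 0 0 0.2; 0.01 0 0 0 0 0 0.2; 0.01 0 0 0 0 0 0.2"

```text
clock: 11.13
eef_pos: [542.5, -14.6, 40.6]
tool_rot: [-3.14, 0.011, 1.56]
force: [-0.9, -20.2, 6.4]
width: 34.4
gripper_force: 10.0
```

Request:
move_arm --rows "-0.03 0 0 0 0 0 0.2; -0.06 0 0 0 0 0 0.2; -0.12 0 0 0 0 0 0.2; -0.16 0 -0.05 0 0 0 0.2; -0.16 0 -0.16 0 0 0 0.2; -0.16 0 -0.28 0 0 0 0.2; -0.1 0 -0.4 0 0 0 0.2; 0 0 -0.5 0 0 0 0.2; 0.1 0 -0.55 0 0 0 0.2; 0.12 0 -0.55 0 0 0 0.2; 0.12 0 -0.55 0 0 0 0.2"

```text
clock: 12.05
eef_pos: [543.5, 36.0, 206.3]
tool_rot: [3.139, -0.003, 1.573]
force: [-0.0, -0.5, 0.2]
width: 34.3
gripper_force: 0.0
```

```bash
python3 dot.py; python3 - <<'E'
import pickle,cv2
d,s=pickle.load(open('pics/last.pkl','rb'))
cv2.imwrite('pics/fin.png',cv2.resize(d['img'][:,:,::-1],(800,600),interpolation=cv2.INTER_CUBIC))
E
```

```text
dot [ 252  133   43   44 1493] [[540.7  74.1  84. ]]
```

View pics/fin.png

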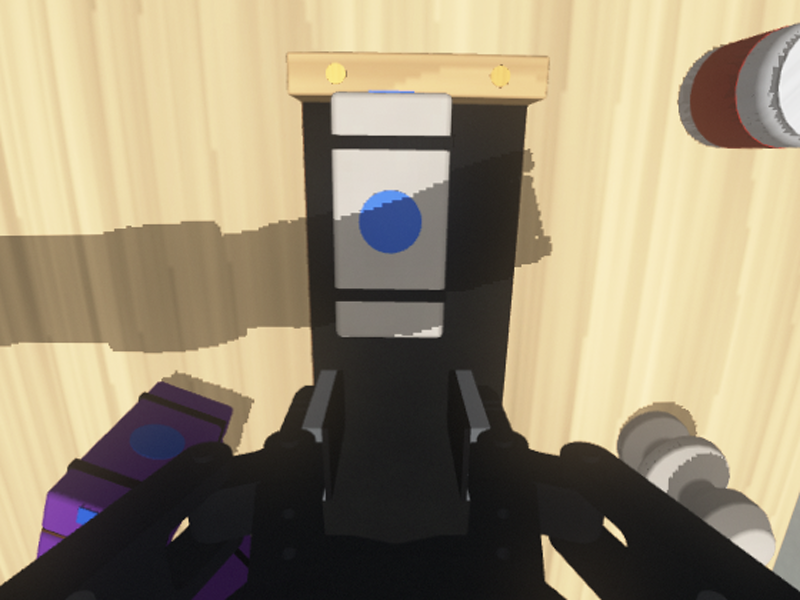

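The dot is up at (390,222). The pour end, with the blue tick at (390,92), meets the stop's edge (290–548, ~97). I'll check squareness with sub-pixel edge fits.

```bash
python3 - <<'E'
from h import *
d,st=pickle.load(open('pics/last.pkl','rb'));T=TW(d,st);g=d['img'].astype(float).mean(2);k=.7
def hor(c0,c1,r0,r1,sgn,z,ch=None):  # row of strongest vertical gradient per column
    P=[]
    I=g if ch is None else d['img'][...,ch].astype(float)
    for c in range(c0,c1):
        q=np.clip(sgn*np.diff(I[r0:r1,c]),0,None)
        if q.max()>8: i=q.argmax();a=q[max(0,i-1):i+2];P.append((c+.5,r0+max(0,i-1)+(a*np.arange(len(a))).sum()/a.sum()+1))
    W=onz(d,np.array(P),z,T);f=cv2.fitLine(W[:,:2].astype(np.float32),cv2.DIST_HUBER,0,.01,.01).ravel();return len(P),f[1]/f[0],f[2:]
def ver(r0,r1,c0,c1,sgn,z):
    P=[]
    for r in r0:r1 if 0 else range(r0,r1):
        pass
def ver(r0,r1,c0,c1,sgn,z):
    P=[]
    for r in range(r0,r1):
        q=np.clip(sgn*np.diff(g[r,c0:c1]),0,None)
        if q.max()>8: i=q.argmax();a=q[max(0,i-1):i+2];P.append((c0+max(0,i-1)+(a*np.arange(len(a))).sum()/a.sum()+1,r+.5))
    W=onz(d,np.array(P),z,T);f=cv2.fitLine(W[:,:2].astype(np.float32),cv2.DIST_HUBER,0,.01,.01).ravel();return len(P),f[0]/f[1],f[2:]
print('stop top rear edge dy/dx',hor(205,382,30,45,1,60,2),hor(205,382,30,45,-1,60,2))
print('stop face/board base R',hor(320,364,62,80,-1,20))
print('band1 top',hor(237,312,90,99,-1,84),'band2 top',hor(237,308,198,208,-1,84),'tail',hor(245,300,228,242,-1,84))
print('mould sides dx/dy',ver(110,195,225,240,1,84),ver(110,195,305,322,-1,84))
print('board sides',ver(90,150,205,225,-1,20),ver(190,250,345,375,1,20))
E
sed -i 's/x/x/' g.py
```

```text
File "<stdin>", line 12
    for r in r0:r1 if 0 else range(r0,r1):
                                         ^
SyntaxError: invalid syntax
```

```bash
python3 - <<'E'
from h import *
d,st=pickle.load(open('pics/last.pkl','rb'));T=TW(d,st);I0=d['img'].astype(float)
def edge(a0,a1,b0,b1,sgn,z,vert=False,ch=2):
    I=I0[...,ch].T if vert else I0[...,ch]; P=[]
    for c in range(a0,a1):
        q=np.clip(sgn*np.diff(I[b0:b1,c]),0,None)
        if q.max()>8:
            i=q.argmax();j=max(0,i-1);a=q[j:i+2];P.append((c+.5,b0+j+(a*np.arange(len(a))).sum()/a.sum()+1))
    P=np.array(P)[:,::-1] if vert else np.array(P)
    W=onz(d,P,z,T);f=cv2.fitLine(W[:,:2].astype(np.float32),cv2.DIST_HUBER,0,.01,.01).ravel()
    return len(P),'slope',round(float(f[0]/f[1] if vert else f[1]/f[0]),4),f[2:].round(1)
print('stop rear',edge(205,380,30,45,-1,60),edge(205,380,30,45,1,60))
print('face base R',edge(320,364,62,80,-1,60,ch=0))
print('band1',edge(237,312,90,99,-1,84),'band2',edge(237,308,198,208,-1,84),'tail',edge(245,300,228,242,-1,84))
print('mould sides dx/dy',edge(110,195,225,240,1,84,True),edge(110,195,305,322,-1,84,True))
print('board sides',edge(90,150,205,225,-1,20,True),edge(190,250,345,375,1,20,True))
E
```

```text
stop rear (175, 'slope', -0.0099, array([568.2, 172. ], dtype=float32)) (175, 'slope', -0.0098, array([557.5, 170.7], dtype=float32))
face base R (44, 'slope', -0.0112, array([597.1, 147.1], dtype=float32))
band1 (75, 'slope', -0.0031, array([542.2, 123.4], dtype=float32)) band2 (71, 'slope', -0.0105, array([537.9,  31.3], dtype=float32)) tail (55, 'slope', -0.0044, array([539.9,  -1.1], dtype=float32))
mould sides dx/dy (85, 'slope', 0.0117, array([507. ,  87.3], dtype=float32)) (85, 'slope', 0.0048, array([575.6,  79.5], dtype=float32))
board sides (60, 'slope', 0.0065, array([478.7, 100.7], dtype=float32)) (60, 'slope', 0.0091, array([634.7,  -7.3], dtype=float32))
```

The mould is square to the stop within about 0.005 rad and flush with it. Handing in.

```bash
python3 -c "
from cell import *
print(finish_job())"
```

```text
the job is handed in; nothing more can be done
None
```

The job is handed in at about 12 s: the mould lies on the board with its blue dot up and its pour-hole end flat against the stop, square to about 0.005 rad; my first push passed over its top without touching it, and I saw nothing else on the table disturbed.

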